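Pan under the dowel hopper, gate held open

ROBOT

A 6-joint arm with a two-finger parallel gripper is mounted at the origin on the work surface. World frame = base frame: x ahead of the robot, y to its left, z up, the work surface at z = 0. Lengths are in m, angles in rad, forces in N, time in s.
With the tool pointing down it reaches from about 0.325 to 0.9 m from the base axis. Payload 6.1 kg.
Tool frame: the origin (TCP) lies on the mounting face of the last link; the fingertips stand 173 mm ahead of it and the grasp point (between the pads) lies bot.grip_depth ahead of it (bot.grip_depth is the distance from the TCP to the grasp point, in m); z points along the fingers, y is the line along which they close (so a half turn about z gives the same grasp; the last joint's range is limited). The gripper opens to 85 mm and grips with 20 to 120 N. Pads are 22 mm wide; open, the fingers measure 114 mm over their backs; the gripper's body (76 mm by 85 mm) begins 54 mm behind the grasp point. The pads swing forward as they close: fully open they stand 13 mm farther back than shut.
Start: joints at [1.087, 0.22, 1.526, -0, 1.395, -0.126], TCP at [0.219, 0.585, 0.405] pointing down, gripper open.
Joint ranges: [-2.98, 2.98], [-0.91, 2.08], [0.09, 2.57], [-1.24, 4.39], [0.2, 2.65], [-2.68, 2.68]. Speed limits (rad/s): [2.57, 2.57, 3.01, 3.14, 3.14, 3.14].

INTERFACE

Orientations are given as a rotation vector (axis times angle).
In Python, from station import bot gives the robot as it stands.
- The arm moves only by the tool step_arm, never from a script. Its argument "plan" is a list of rows, each an object with "linear": the shift along the world's x, y, z in cm, a list of three; "roll": the turn about the world's z in degrees; "jaw": the opening, from 0 (shut) to 1 (fully open). A call has 1 to 12 rows; each row is the pose to reach, as a shift and turn from the pose commanded when the call began; what a row does not reach only later rows make up. A row lasts 1/10 s, in which the tool goes at most 50 mm and 8.59 degrees, less where a joint would pass 70% of its speed; a pose out of reach is approached as far as the arm can. A call with a gripper value outside its range is refused whole. The fingers move at their own pace and stop on an object; "force" is the grip in N (left out, the last holds). Time passes only in rows, so rows that repeat a pose let the fingers close. It gives the time, the measured TCP pose, the force, the opening and the grip force at its end, in the units of the state.
- bot.observe(): the state, without advancing time (a new reading comes with each control period).
- bot.grab_frame(name): name is "side" or "top"; returns a dict with "image" (480x640x3 uint8, red, green, blue), "depth" (480x640 float32, m along the optical axis (not along the pixel's ray), 0 where there is no reading), "fx", "fy", "cx", "cy" (pixels), "rvec" (rotation vector, rad) and "tvec" (3), from world to camera coordinates, as OpenCV has them. Camera axes: x right, y down, z forward; pixel columns grow to the right and rows downward; lengths in m; the calibration is good to about 2 mm. A picture is of the moment at which its call begins.
- bot.hand_in(): hands the job in; it is judged then, once.
The state is a dict: "time": time; "joint_pos": joint angles; "joint_vel": joint speeds; "joint_torque": joint torques, N m; "ee_pos": TCP position; "ee_rot": TCP orientation; "force": force on the tool from outside, world axes, zero at the start; "wrist_torque": the same for the moment, N m; "width": finger opening in m; "grip_force": force on a finger pad.
Only numpy, scipy, OpenCV 4.12 (cv2) and the standard library are available. Lean on these libraries where they do the work, as an engineer would, in place of code of your own. Each camera call takes 0.05 s, during which the arm holds its last target. There are 200 camera calls.

TASK

Slide the steel saucepan along the plywood board, without lifting it, from the round cork pad where it is parked to the round cork pad under the dowel hopper, centred on it. Then pull the hopper's spring-loaded gate out by its black upright post until the post is level with the pointer clipped on the rail, and keep holding it there: finish with the gate still held open at the pointer, so that I can pour dowel pins through into the pan. Do not open the gate before the pan is in place, and leave the other things on the bench where they are.

Things in the scene. Friction and masses are not known exactly. Their poses are not given: they have to be found in the camera images.
- station: Fixed station on the bench: 18 mm plywood board, x -120..130, y -200..260 mm from the origin, z = 0 on the bench top. A pillar at x 105, y -70 mm carries the hopper (see hopper). A level rail 10 mm wide, top at 146 mm, runs at x = 34 mm along -y from the hopper to y = -340 mm. Position and yaw differ each time.
- hopper (a point): Centre of the steel hopper's round rim, 120 mm across, 250 mm above the bench, straight above the cork pad. Below it: funnel to 165 mm, grey gate housing 80 x 76 mm (z 133 to 167 mm), chute 52 mm wide with its mouth at 110 mm. Axes as the station's.
- spot (a point): Centre of the round cork pad (160 mm across, flush) under the hopper, on the top face of the board (18 mm above the bench); axes as the station's. The pan goes here.
- park_pad: The other round cork pad, 160 mm across and flush, on which the pan is parked at the start: its centre on the board's top, 170 to 220 mm along the station's +y from the pad under the hopper. Axes as the station's.
- pan: Open steel saucepan, about 0.5 kg, loose: 140 mm across, 72 mm high. Origin: centre of its underside, z up. Flat level handle along its +y, 18 mm wide (x), 10 mm thick, from 70 to 227 mm from the pan's axis, centreline 60 mm above the underside. At the start it points roughly along the station's +y, away from the hopper.
- gate: Gate: level steel plate 50 x 5 mm through the housing, with an upright black post, 20 mm diameter, 58 mm high, on a 28 mm collar 4 mm high. Origin: foot of the post, 155 mm above the bench; axes as the station's. Pulled along the station's -y; closed, the post is 140 mm from the hopper's axis; travel 100 mm. Spring pulls it shut: 4 N closed, +1 N per 10 mm; let go, it snaps shut.
- pointer: Dark steel clip with a 3 mm fin pointing at the gate, clamped on the rail 50 to 80 mm farther along -y than the closed post; its top is 153 mm above the bench, below the post's foot. The post's centre must come to the same y (station's axes). Origin: at bench level, straight below the post's line of travel, at the fin's y; axes as the station's.
- glue: Bystander: white glue bottle with a red nozzle, 64 mm across, 194 mm high, standing beyond the board. Origin: centre of its underside. Leave alone.
- spray: Bystander: dark spray can, 62 mm across, 170 mm high, standing beyond the board. Origin: centre of its underside. Leave alone.
- hoop: Bystander: steel hoop lying flat, 90 mm across, 18 mm high, to the right of the board. Origin: centre of its underside. Leave alone.
- fclamp: Bystander: F-clamp lying flat, 260 mm long, up to 27 mm high, with a red handle, to the left of the board. Origin: underside, middle of its bar. Leave alone.

How it is judged:
By the outcome, as a careful person would: the job done as asked, in the order asked, and still so for the second after the job is handed in, while the arm keeps its last pose, push and grip.
It also fails if it takes over 58 s, if anything falls off the work surface, if the arm or the gripper's body presses on something with over 40 N, if the wrist force passes 120 N, or if a joint passes its speed limit or range.

## Working session

There is one attempt and no reset: what is moved stays moved. The work goes in short steps, Python scripts to look and compute and a tool call to move; the robot and the scene stay as the last step left them, time stands still between calls to the robot, and variables do not carry over. Pictures are saved under pics/ and viewed, at most 10 in all, crops included, and the job is handed in when it is done.

Besides the shell and the picture viewer there is one more tool, called after "Call:" as name(argument=value, ...) on one line, values as JSON. step_arm: Moves the arm, as the interface text tells. Its arguments: {"type":"object","properties":{"plan":{"type":"array"},"force":{"type":"number"}},"required":["plan"]}

```bash
mkdir -p pics
cat > h.py <<'E'
import numpy as np, cv2
from station import bot
def grab(n,save=None):
    f=bot.grab_frame(n)
    if save: cv2.imwrite('pics/'+save,f['image'][:,:,::-1])
    return f
def cloud(f):
    d=f['depth'];v,u=np.mgrid[:480,:640]
    p=np.stack([(u-f['cx'])/f['fx']*d,(v-f['cy'])/f['fy']*d,d],-1)
    R=cv2.Rodrigues(np.array(f['rvec'],float))[0]
    w=(p-np.ravel(f['tvec']))@R
    w[d<=0]=np.nan
    return w
def ray(f,u,v,z):
    R=cv2.Rodrigues(np.array(f['rvec'],float))[0]
    c=-R.T@np.ravel(f['tvec']); d=R.T@np.array([(u-f['cx'])/f['fx'],(v-f['cy'])/f['fy'],1])
    return c+d*(z-c[2])/d[2]
E
python3 - <<'E'
from h import *
for n in('top','side'):
    f=grab(n,n+'0.png'); R=cv2.Rodrigues(np.array(f['rvec'],float))[0]
    print(n,(-R.T@np.ravel(f['tvec'])).round(3),R[2].round(3),f['fx'])
    np.savez(n+'0.npz',**f)
print(bot.observe(),bot.grip_depth)
E
```

```text
top [0.532 0.014 1.24 ] [ 0.08  -0.013 -0.997] 487.6949300152184
side [ 0.689 -0.591  1.101] [-0.067  0.541 -0.839] 492.3111032831072
{'time': 0.1, 'joint_pos': array([ 1.08688265e+00,  2.21181985e-01,  1.52751214e+00, -4.37588951e-06,
        1.39473117e+00, -1.26128440e-01]), 'joint_vel': array([ 0.00082384, -0.00161918, -0.00254814,  0.00015689,  0.00124583,
       -0.00118555]), 'joint_torque': array([ 5.66125636e-04, -4.98244607e+01, -3.90545869e+01, -2.36578890e-04,
        5.80965163e-03, -2.13649037e-05]), 'ee_pos': array([0.21877959, 0.58519193, 0.40367868]), 'ee_rot': array([-5.58916307e-01, -3.09091855e+00,  2.74739246e-03]), 'force': array([-0.51748004,  0.69157775,  0.90886183]), 'wrist_torque': array([ 0.06174541, -0.00225586, -0.0351657 ]), 'grip_force': 0.0, 'width': 0.08544270573911603} 0.1547
```

View pics/top0.png

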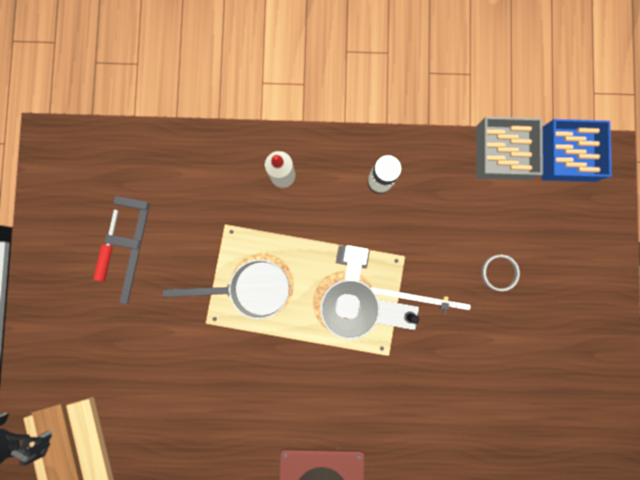

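View pics/side0.png

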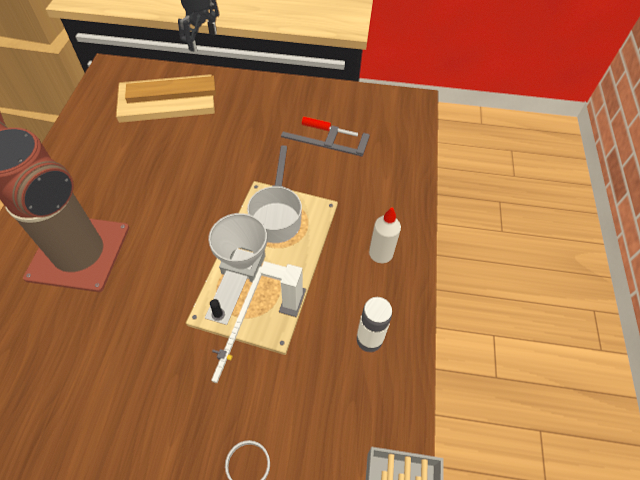

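The top view shows:
- pan at about (260,289), with its handle running left to (165,293)
- hopper rim at (349,308), black post at (411,317), and pointer on the rail at (445,303)
- board corners near (224,225), (405,256), (389,355) and (207,324)

The side view confirms this layout. Next I'll turn these into coordinates.

Run:
```python
from h import *
f=dict(np.load('top0.npz'));im=f['image'];w=cloud(f)
hsv=cv2.cvtColor(im,cv2.COLOR_RGB2HSV)
m=((hsv[...,2]>150)&(hsv[...,1]>50)&(hsv[...,1]<190)).astype(np.uint8)
m[:200]=0;m[370:]=0;m[:,:190]=0;m[:,430:]=0
m=cv2.morphologyEx(m,cv2.MORPH_OPEN,np.ones((3,3)))
c=max(cv2.findContours(m,0,2)[0],key=cv2.contourArea)
h=cv2.convexHull(c)[:,0]
P=np.array([ray(f,u,v,.018)[:2] for u,v in h])
r=cv2.minAreaRect((P*1000).astype(np.float32));print(r)
B=cv2.boxPoints(r)/1000;print(B)
# long axis, +y is world left
e=[B[1]-B[0],B[2]-B[1]];e=max(e,key=np.linalg.norm);e=e/np.linalg.norm(e)
if e[1]<0:e=-e
yh=e;xh=np.array([e[1],-e[0]]);yaw=np.arctan2(-e[0],e[1])
O=np.array(r[0])/1000-xh*.005-yh*.03
print('origin',O,'yaw deg',np.degrees(yaw))
def st(p):d=np.asarray(p)[...,:2]-O;return np.stack([d@xh,d@yh],-1)
def circ(mask):
    p=w[mask][:,:2]
    return cv2.minEnclosingCircle((p*1000).astype(np.float32))
def fit(lo,hi,c0,rad):
    k=(w[...,2]>lo)&(w[...,2]<hi)&(np.hypot(w[...,0]-c0[0],w[...,1]-c0[1])<rad)
    p=w[k];A=np.c_[2*p[:,:2],np.ones(len(p))];s=np.linalg.lstsq(A,(p[:,:2]**2).sum(1),rcond=None)[0]
    return s[:2],np.sqrt(s[2]+s[:2]@s[:2]),k.sum()
for nm,uv,z,lo in(('hop',(349,308),.25,.24),('pan',(260,289),.09,.08)):
    c0=ray(f,*uv,z); s=fit(lo,z+.008,c0,.085);print(nm,s,st(s[0]))
# handle
k=(w[...,2]>.06)&(w[...,2]<.1); k[:,:150]=0;k[:,226:]=0;k[:270]=0;k[310:]=0
p=w[k][:,:2];vx=cv2.fitLine((p*1000).astype(np.float32),cv2.DIST_L2,0,.01,.01).ravel();print('handle',vx,p.min(0),p.max(0),np.median(w[k][:,2]),k.sum(), 'y ends',p[p[:,1].argmax()])
# post
k=(im.max(2)<70)&(w[...,2]>.18)&(w[...,2]<.235);k[:,:395]=0;k[:,430:]=0;k[:300]=0;k[335:]=0
p=w[k&(w[...,2]>.205)];print('post',p.mean(0),st(p.mean(0)),k.sum(),len(p))
k=(im.max(2)<90);k[:,:436]=0;k[:,456:]=0;k[:292]=0;k[314:]=0
v,u=np.nonzero(k);q=np.array([ray(f,a,b,.153) for a,b in zip(u,v)]);print('pointer px',u.min(),u.max(),v.min(),v.max(),q.mean(0),np.round(st(q)[[v.argmax(),v.argmin()]],4), w[k][:,2].round(3)[:20])
cv2.imwrite('pics/crop.png',cv2.resize(im[260:350,390:480,::-1],None,fx=6,fy=6,interpolation=2))
```

```text
((493.5902404785156, 51.055877685546875), (463.7692565917969, 254.01885986328125), 81.5746078491211)
[[ 0.3339755  -0.15971653]
 [ 0.5852529  -0.19693574]
 [ 0.653205    0.2618283 ]
 [ 0.40192762  0.2990475 ]]
origin [0.48424856 0.02211226] yaw deg -8.425386
hop (array([ 0.46392972, -0.04540309]), np.float64(0.05809307864202445), np.int64(322)) [-0.01020711 -0.06976384]
pan (array([0.49381153, 0.16061789]), np.float64(0.06851266274938207), np.int64(343)) [-0.01083427  0.138412  ]
handle [ 6.9746166e-02 -9.9756479e-01  4.8316974e+02  3.1052139e+02] [0.47086462 0.23803697] [0.49573605 0.38511637] 0.08311462923157391 485 y ends [0.48241962 0.38511637]
post [ 0.44395697 -0.18273921  0.21266669] [-0.00984163 -0.2085442 ] 77 57
pointer px 440 440 306 307 [ 0.46718161 -0.25200027  0.153     ] [[ 0.0222 -0.2738]
 [ 0.0244 -0.2735]] [0.139 0.146]
```

View pics/crop.png

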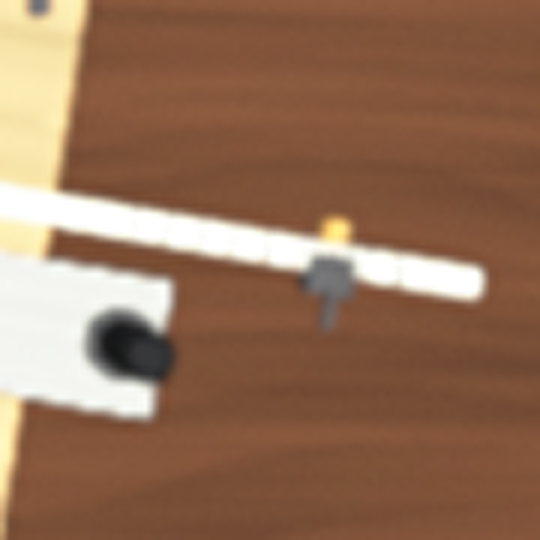

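The crop shows the post at its plate's end and the clip fin tip at crop (328,325), which is frame pixel (444.7,314). The pan's handle yaw is about +4°. Moving above the handle, 160 mm from the pan's axis.

Call:
step_arm(plan=[{"linear": [26.4, -26.5, -7], "roll": -65.5, "jaw": 1}, {"linear": [26.4, -26.5, -7], "roll": -65.5, "jaw": 1}, {"linear": [26.4, -26.5, -7], "roll": -65.5, "jaw": 1}, {"linear": [26.4, -26.5, -7], "roll": -65.5, "jaw": 1}, {"linear": [26.4, -26.5, -7], "roll": -65.5, "jaw": 1}, {"linear": [26.4, -26.5, -7], "roll": -65.5, "jaw": 1}, {"linear": [26.4, -26.5, -7], "roll": -65.5, "jaw": 1}, {"linear": [26.4, -26.5, -7], "roll": -65.5, "jaw": 1}, {"linear": [26.4, -26.5, -7], "roll": -65.5, "jaw": 1}, {"linear": [26.4, -26.5, -7], "roll": -65.5, "jaw": 1}, {"linear": [26.4, -26.5, -7], "roll": -65.5, "jaw": 1}, {"linear": [26.4, -26.5, -7], "roll": -65.5, "jaw": 1}])

```text
time: 1.3
ee_pos: [0.4821, 0.3215, 0.3349]
ee_rot: [-2.14, -2.3, -0.0]
force: [0.5, 0.7, 0.4]
width: 0.0855
grip_force: 0.0
```

```bash
cat >> h.py <<'E'
def tool():
    s=bot.observe();R=cv2.Rodrigues(s['ee_rot'])[0]
    print('t',s['time'],'ee',s['ee_pos'].round(4),'grasp',(s['ee_pos']+R[:,2]*bot.grip_depth).round(4),'y ang',np.degrees(np.arctan2(R[1,1],R[0,1])).round(2),'F',s['force'].round(1),'w',round(s['width'],4),'g',s['grip_force'],'q',s['joint_pos'].round(2))
E
python3 - <<'E'
from h import *
tool(); grab('side','s1.png')
E
```

```text
t 1.3 ee [0.4821 0.3215 0.3349] grasp [0.4821 0.3215 0.1802] y ang 4.14 F [0.5 0.7 0.4] w 0.0855 g 0.0 q [0.45 0.17 1.72 0.   1.25 0.38]
```

View pics/s1.png

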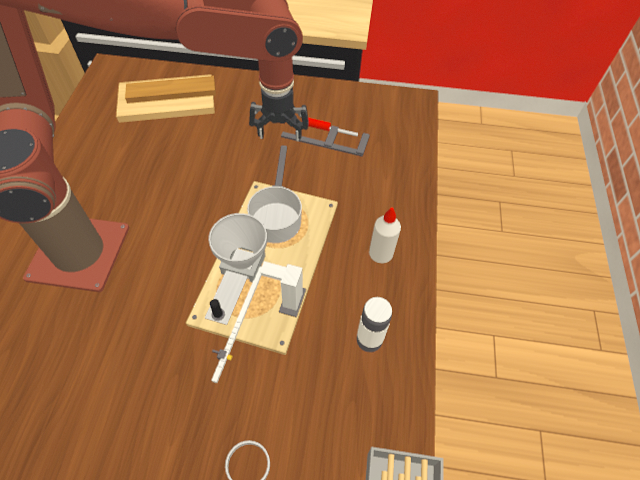

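The gripper straddles the line above the handle, with its tips around (280,130) and the handle at (280,165). Descending and closing.

Call:
step_arm(plan=[{"linear": [0, 0, -4], "roll": 0, "jaw": 1}, {"linear": [0, 0, -7], "roll": 0, "jaw": 1}, {"linear": [0, 0, -9], "roll": 0, "jaw": 1}, {"linear": [0, 0, -10.1], "roll": 0, "jaw": 1}, {"linear": [0, 0, -10.1], "roll": 0, "jaw": 1}, {"linear": [0, 0, -10.1], "roll": 0, "jaw": 0.1}, {"linear": [0, 0, -10.1], "roll": 0, "jaw": 0.1}, {"linear": [0, 0, -10.1], "roll": 0, "jaw": 0.1}, {"linear": [0, 0, -10.1], "roll": 0, "jaw": 0.1}, {"linear": [0, 0, -10.1], "roll": 0, "jaw": 0.1}, {"linear": [0, 0, -10.1], "roll": 0, "jaw": 0.1}, {"linear": [0, 0, -10.1], "roll": 0, "jaw": 0.1}], force=30)

```text
time: 2.55
ee_pos: [0.4831, 0.3206, 0.2343]
ee_rot: [2.143, 2.297, 0.002]
force: [-0.5, 1.4, 3.3]
width: 0.0171
grip_force: 34.4
```

```bash
cat >> h.py <<'E'
def panc(f,c0):
    w=cloud(f);k=(w[...,2]>.08)&(w[...,2]<.098)&(np.abs(np.hypot(w[...,0]-c0[0],w[...,1]-c0[1])-.069)<.012)
    k&=~((w[...,1]-c0[1]>.05))
    p=w[k][:,:2];A=np.c_[2*p,np.ones(len(p))];s=np.linalg.lstsq(A,(p**2).sum(1),rcond=None)[0]
    return s[:2].round(4),np.sqrt(s[2]+s[:2]@s[:2]).round(4),len(p),np.median(w[k][:,2]).round(4)
E
python3 - <<'E'
from h import *
tool()
for n in('top','side'):print(panc(grab(n),(.494,.161)))
f=dict(np.load('side0.npz'));print(panc(f,(.494,.161)))
# hopper rim in the side view too
w=cloud(f);k=(w[...,2]>.242)&(w[...,2]<.258)&(np.hypot(w[...,0]-.464,w[...,1]+.045)<.08)
p=w[k][:,:2];A=np.c_[2*p,np.ones(len(p))];s=np.linalg.lstsq(A,(p**2).sum(1),rcond=None)[0];print('hop side',s[:2],np.sqrt(s[2]+s[:2]@s[:2]),k.sum())
# image-based: ellipse of the rim in both views, outer contour
for n in('top','side'):
    f=dict(np.load(n+'0.npz'));w=cloud(f)
    k=((w[...,2]>.17)&(np.hypot(w[...,0]-.464,w[...,1]+.045)<.068)).astype(np.uint8)
    h=cv2.convexHull(max(cv2.findContours(k,0,2)[0],key=cv2.contourArea))
    P=np.array([ray(f,u,v,.25)[:2]*1000 for u,v in h[:,0]],np.float32);print(n,cv2.minEnclosingCircle(P))
f=dict(np.load('top0.npz'))
for q in((444.7,312.5),(444.2,306)):print('fin',ray(f,*q,.152))
E
```

```text
t 2.55 ee [0.4831 0.3206 0.2343] grasp [0.4833 0.3207 0.0796] y ang 3.99 F [-0.5  1.4  3.3] w 0.0171 g 34.35843765735626 q [0.45 0.3  1.78 0.   1.07 0.38]
(array([0.4939, 0.1591]), np.float64(0.0678), 217, np.float64(0.0899))
(array([0.4958, 0.157 ]), np.float64(0.0678), 236, np.float64(0.0879))
(array([0.4959, 0.157 ]), np.float64(0.0679), 226, np.float64(0.0875))
hop side [ 0.46537197 -0.04776241] 0.058316006253510126 443
top ((463.8551025390625, -45.62443161010742), 59.88362121582031)
side ((468.9132995605469, -55.95481491088867), 69.30951690673828)
fin [ 0.45418112 -0.26281588  0.152     ]
fin [ 0.46846029 -0.26159623  0.152     ]
```

Gripped (width 17 mm). Both views agree on a shift of (-3.0, -20.5) cm, so I'll slide it.

Call:
step_arm(plan=[{"linear": [-0.1, -0.7, 0], "roll": 0, "jaw": 0.1}, {"linear": [-0.4, -2.5, 0], "roll": 0, "jaw": 0.1}, {"linear": [-0.7, -4.7, 0], "roll": 0, "jaw": 0.1}, {"linear": [-1.0, -6.9, 0], "roll": 0, "jaw": 0.1}, {"linear": [-1.3, -9.1, 0], "roll": 0, "jaw": 0.1}, {"linear": [-1.7, -11.3, 0], "roll": 0, "jaw": 0.1}, {"linear": [-2.0, -13.5, 0], "roll": 0, "jaw": 0.1}, {"linear": [-2.3, -15.7, 0], "roll": 0, "jaw": 0.1}, {"linear": [-2.6, -17.9, 0], "roll": 0, "jaw": 0.1}, {"linear": [-2.9, -19.7, 0], "roll": 0, "jaw": 0.1}, {"linear": [-3.0, -20.5, 0], "roll": 0, "jaw": 0.1}, {"linear": [-3.0, -20.5, 0], "roll": 0, "jaw": 0.1}])

```text
time: 3.85
ee_pos: [0.4532, 0.1147, 0.2342]
ee_rot: [2.143, 2.296, 0.001]
force: [0.6, -0.7, 1.9]
width: 0.0172
grip_force: 34.2
```

Run:
```python
from h import *
tool();f=grab('side','s2.png');print(panc(f,(.465,-.048)))
f=grab('top','t2.png');w=cloud(f);print(panc(f,(.464,-.045)))
k=(w[...,2]>.062)&(w[...,2]<.088)&(w[...,1]>.03)&(w[...,1]<.2)&(abs(w[...,0]-.455)<.03)
print(k.sum(),k.sum() and cv2.fitLine((w[k][:,:2]*1000).astype(np.float32),cv2.DIST_L2,0,.01,.01).ravel())
```

```text
t 3.85 ee [0.4532 0.1147 0.2342] grasp [0.4535 0.1147 0.0795] y ang 3.94 F [ 0.6 -0.7  1.9] w 0.0172 g 34.23886477947235 q [ 0.08  0.05  2.07 -0.    1.03  0.01]
(array([ 0.4664, -0.0486]), np.float64(0.068), 159, np.float64(0.0883))
(array([ 0.4653, -0.0463]), np.float64(0.0674), 52, np.float64(0.0905))
124 [ 8.1614174e-02 -9.9666399e-01  4.5802689e+02  4.9338947e+01]
```

View pics/s2.png

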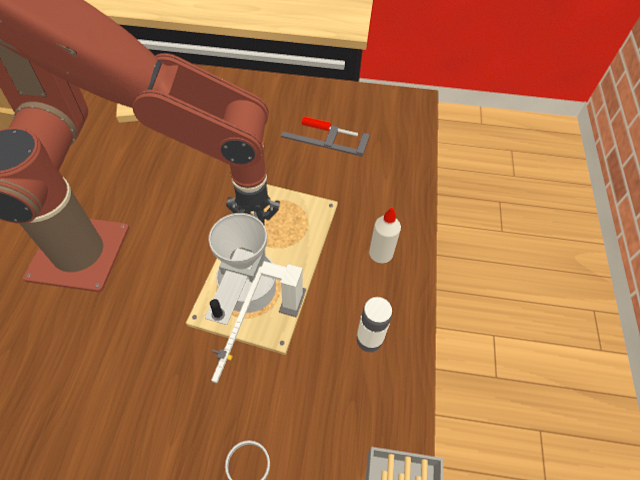

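The pan sits within about 1 mm of the hopper axis: the side view gives the rim at (0.466,-0.049) against the hopper at (0.465,-0.048). Releasing and rising.

Call:
step_arm(plan=[{"linear": [0, 0, 0], "roll": 0, "jaw": 0.5}, {"linear": [0, 0, 0], "roll": 0, "jaw": 1}, {"linear": [0, 0, 0], "roll": 0, "jaw": 1}, {"linear": [0, 0, 0], "roll": 0, "jaw": 1}, {"linear": [0, 0, 0], "roll": 0, "jaw": 1}, {"linear": [0, 0, 3], "roll": 0, "jaw": 1}, {"linear": [0, 0, 7], "roll": 0, "jaw": 1}, {"linear": [0, 0, 11], "roll": 0, "jaw": 1}, {"linear": [0, 0, 15], "roll": 0, "jaw": 1}, {"linear": [0, 0, 19], "roll": 0, "jaw": 1}, {"linear": [0, 0, 23], "roll": 0, "jaw": 1}, {"linear": [0, 0, 26], "roll": 0, "jaw": 1}])

```text
time: 5.15
ee_pos: [0.4528, 0.1155, 0.4967]
ee_rot: [2.141, 2.296, 0.003]
force: [-0.5, -0.1, 0.3]
width: 0.0854
grip_force: 0.0
```

Call:
step_arm(plan=[{"linear": [-0.1, -3, 0], "roll": -8.5, "jaw": 1}, {"linear": [-0.2, -6, 0], "roll": -17, "jaw": 1}, {"linear": [-0.3, -9, 0], "roll": -25.5, "jaw": 1}, {"linear": [-0.4, -12, 0], "roll": -34, "jaw": 1}, {"linear": [-0.5, -15, 0], "roll": -42.5, "jaw": 1}, {"linear": [-0.6, -18, 0], "roll": -51, "jaw": 1}, {"linear": [-0.7, -21, 0], "roll": -59.5, "jaw": 1}, {"linear": [-0.8, -24, 0], "roll": -68, "jaw": 1}, {"linear": [-0.9, -27, 0], "roll": -76.5, "jaw": 1}, {"linear": [-0.9, -29.8, 0], "roll": -85, "jaw": 1}, {"linear": [-0.9, -29.8, 0], "roll": -93.5, "jaw": 1}, {"linear": [-0.9, -29.8, 0], "roll": -102, "jaw": 1}])

```text
time: 6.35
ee_pos: [0.4437, -0.1836, 0.4933]
ee_rot: [-3.133, 0.232, 0.001]
force: [0.0, 0.2, -0.0]
width: 0.0855
grip_force: 0.0
```

Run:
```python
from h import *
tool();f=grab('side','s3.png');w=cloud(f);print(panc(f,(.465,-.048)))
k=(f['image'].max(2)<80)&(w[...,2]>.17)&(w[...,2]<.222)&(np.hypot(w[...,0]-.444,w[...,1]+.184)<.03)
p=w[k];print('post top',p[p[:,2]>.207].mean(0),'all',p.mean(0),len(p))
f0=dict(np.load('side0.npz'));cv2.imwrite('pics/crop2.png',cv2.resize(f0['image'][280:390,190:260,::-1],None,fx=5,fy=5,interpolation=2))
```

```text
t 6.35 ee [ 0.4437 -0.1836  0.4933] grasp [ 0.4436 -0.1835  0.3386] y ang -98.46 F [ 0.   0.2 -0. ] w 0.0855 g 0.0 q [-0.56 -0.18  1.77  0.    1.55  1.16]
(array([ 0.4666, -0.049 ]), np.float64(0.0679), 157, np.float64(0.0887))
post top [ 0.44541159 -0.18724489  0.21210355] all [ 0.44680461 -0.18994478  0.19936494] 142
```

View pics/s3.png

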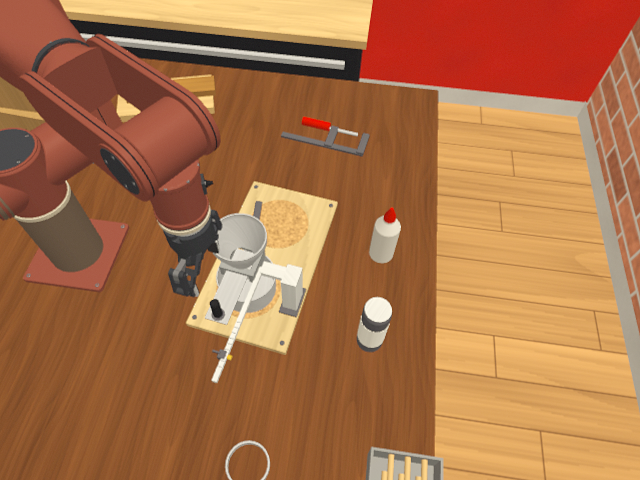

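View pics/crop2.png

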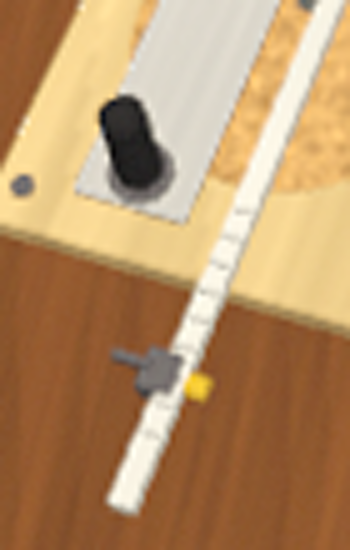

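The gripper hangs over the post; in the image it appears at (195,270), shifted by its height. The post is at (215,310), and the pan is unmoved. The crop shows the fin, with its tip at (112,352) pointing at the gate line. Descending and gripping the post.

Call:
step_arm(plan=[{"linear": [0.1, -0.1, -4], "roll": 0, "jaw": 1}, {"linear": [0.1, -0.1, -8], "roll": 0, "jaw": 1}, {"linear": [0.1, -0.1, -11], "roll": 0, "jaw": 1}, {"linear": [0.1, -0.1, -13.5], "roll": 0, "jaw": 1}, {"linear": [0.1, -0.1, -15], "roll": 0, "jaw": 1}, {"linear": [0.1, -0.1, -15], "roll": 0, "jaw": 1}, {"linear": [0.1, -0.1, -15], "roll": 0, "jaw": 0.1}, {"linear": [0.1, -0.1, -15], "roll": 0, "jaw": 0.1}, {"linear": [0.1, -0.1, -15], "roll": 0, "jaw": 0.1}, {"linear": [0.1, -0.1, -15], "roll": 0, "jaw": 0.1}, {"linear": [0.1, -0.1, -15], "roll": 0, "jaw": 0.1}, {"linear": [0.1, -0.1, -15], "roll": 0, "jaw": 0.1}], force=80)

```text
time: 7.6
ee_pos: [0.4451, -0.1841, 0.3447]
ee_rot: [3.132, -0.219, 0.002]
force: [-1.9, -2.3, 4.8]
width: 0.0179
grip_force: 78.1
```

Run:
```python
from h import *
tool()
f=dict(np.load('side0.npz'));t=dict(np.load('top0.npz'))
yh=np.array([np.sin(np.radians(8.425)),np.cos(np.radians(8.425))])
# gate line / rail direction from the rail in the top view
w=cloud(t);k=(w[...,2]>.138)&(w[...,2]<.152)&(t['image'].min(2)>200);k[:,:380]=0;k[:285]=0
l=cv2.fitLine((w[k][:,:2]*1000).astype(np.float32),cv2.DIST_HUBER,0,.01,.01).ravel();print('rail',l,k.sum())
h={'top':np.array([.4639,-.0455]),'side':np.array([.4654,-.0478])}
for n,g,qs in(('top',t,((444.7,312.5),(444.2,306))),('side',f,((214.0,351.0),(217,352.2)))):
    for q in qs:
        p=ray(g,*q,.152)[:2];d=p-h[n];print(n,p.round(4),'along',(d@yh).round(4),'across',(d@[yh[1],-yh[0]]).round(4))
```

```text
t 7.6 ee [ 0.4451 -0.1841  0.3447] grasp [ 0.4452 -0.1844  0.19  ] y ang -98.0 F [-1.9 -2.3  4.8] w 0.0179 g 78.06203663349152 q [-0.56 -0.08  1.95 -0.    1.26  1.15]
rail [ 1.4084707e-01  9.9003136e-01  4.8281143e+02 -2.1593279e+02] 407
top [ 0.4542 -0.2628] along -0.2164 across 0.0222
top [ 0.4685 -0.2616] along -0.2131 across 0.0362
side [ 0.4551 -0.2626] along -0.214 across 0.0213
side [ 0.4617 -0.2642] along -0.2146 across 0.028
```

Post gripped. The pull should be about 7.4 cm, along (-0.143,-0.990).

Call:
step_arm(plan=[{"linear": [-0.1, -0.7, 0], "roll": 0, "jaw": 0.1}, {"linear": [-0.2, -1.4, 0], "roll": 0, "jaw": 0.1}, {"linear": [-0.3, -2.1, 0], "roll": 0, "jaw": 0.1}, {"linear": [-0.4, -2.8, 0], "roll": 0, "jaw": 0.1}, {"linear": [-0.5, -3.5, 0], "roll": 0, "jaw": 0.1}, {"linear": [-0.6, -4.2, 0], "roll": 0, "jaw": 0.1}, {"linear": [-0.7, -4.9, 0], "roll": 0, "jaw": 0.1}, {"linear": [-0.8, -5.6, 0], "roll": 0, "jaw": 0.1}, {"linear": [-0.9, -6.3, 0], "roll": 0, "jaw": 0.1}, {"linear": [-1.0, -6.9, 0], "roll": 0, "jaw": 0.1}, {"linear": [-1.06, -7.3, 0], "roll": 0, "jaw": 0.1}, {"linear": [-1.06, -7.3, 0], "roll": 0, "jaw": 0.1}], force=100)

```text
time: 8.8
ee_pos: [0.4346, -0.2554, 0.3448]
ee_rot: [-3.13, 0.218, -0.001]
force: [-2.4, 10.5, 10.8]
width: 0.0179
grip_force: 97.8
```

Run:
```python
from h import *
tool();f=grab('side');print(panc(f,(.465,-.048)));t=grab('top')
a=cv2.resize(f['image'][290:390,180:260],None,fx=5,fy=5,interpolation=2);b=cv2.resize(t['image'][260:360,390:470],None,fx=5,fy=5,interpolation=2)
cv2.imwrite('pics/c3.png',np.hstack([a[:500,:400],b[:500,:400]])[:,:,::-1])
np.savez('side1.npz',**f);np.savez('top1.npz',**t)
```

```text
t 8.8 ee [ 0.4346 -0.2554  0.3448] grasp [ 0.4347 -0.2548  0.1901] y ang -97.98 F [-2.4 10.5 10.8] w 0.0179 g 97.83544778823853 q [-0.69 -0.02  1.9   0.    1.26  1.02]
(array([ 0.4665, -0.0488]), np.float64(0.0678), 154, np.float64(0.0886))
```

View pics/c3.png

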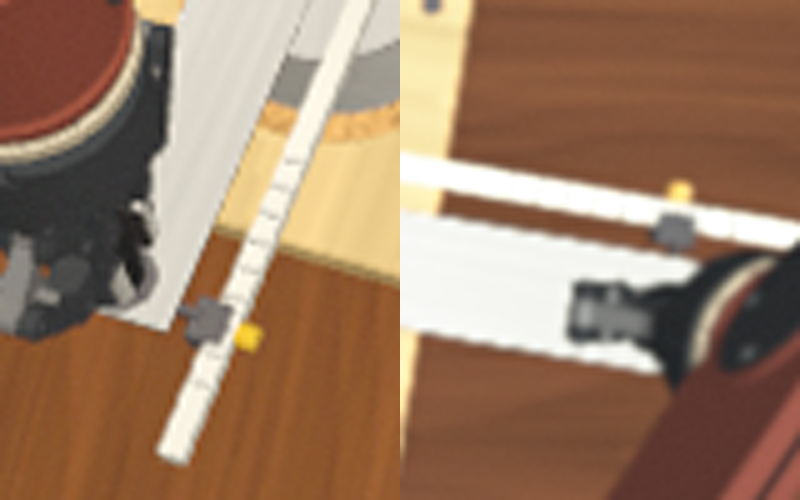

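Left (side view): the plate's near corner is at crop (166,330), just past the fin at (185,312). Right (top view): the clip is at (675,230), with the gripper on the post. Next I'll check the pull from the plate corner.

Run:
```python
from h import *
f=dict(np.load('side0.npz'));t=dict(np.load('top0.npz'))
yh=np.array([.143,.9897]);al=lambda g,u,v,z:(ray(g,u,v,z)[:2]@yh).round(4)
print('corner pull', al(f,227.4,324,.155)-al(f,180+166/5,290+330/5,.155))
print('side: post top, collar, fin, corner',al(f,190+119/5,280+105/5,.213),al(f,190+142/5,280+178/5,.158),al(f,214.5,351.2,.153),al(f,227.4,324,.155))
print('top: post top, collar, fin, fin base',al(t,390+151/6,260+356/6,.213),al(t,390+117/6,260+338/6,.158),al(t,444.7,312.5,.153),al(t,444.7,308,.153))
for n,x in(('side',f),('top',t)):
    w=cloud(x);k=(x['image'].max(2)<80)&(w[...,2]>.207)&(w[...,2]<.222)&(np.hypot(w[...,0]-.444,w[...,1]+.184)<.03);print(n,(w[k][:,:2]@yh).mean(),((w[k][:,:2]@yh).max()+(w[k][:,:2]@yh).min())/2,k.sum())
```

```text
corner pull 0.07220000000000001
side: post top, collar, fin, corner -0.117 -0.1226 -0.1952 -0.1336
top: post top, collar, fin, fin base -0.1202 -0.1181 -0.1949 -0.1934
side -0.1216124490020865 -0.12115049412418305 64
top -0.11766783347091654 -0.11818319875202651 59
```

Fin minus closed post comes to about 74.7 mm, and the pull so far is about 71.5 mm. Adding 3 mm.

Call:
step_arm(plan=[{"linear": [-0.02, -0.15, 0], "roll": 0, "jaw": 0.1}, {"linear": [-0.04, -0.3, 0], "roll": 0, "jaw": 0.1}, {"linear": [-0.04, -0.3, 0], "roll": 0, "jaw": 0.1}, {"linear": [-0.04, -0.3, 0], "roll": 0, "jaw": 0.1}, {"linear": [-0.04, -0.3, 0], "roll": 0, "jaw": 0.1}, {"linear": [-0.04, -0.3, 0], "roll": 0, "jaw": 0.1}])

```text
time: 9.5
ee_pos: [0.4342, -0.2579, 0.3448]
ee_rot: [-3.13, 0.218, -0.0]
force: [-2.2, 11.5, 11.1]
width: 0.0182
grip_force: 97.8
```

Run:
```python
from h import *
tool();f=grab('side')
s=bot.observe();R=cv2.Rodrigues(s['ee_rot'])[0];g=s['ee_pos']+R[:,2]*bot.grip_depth
print('pull',(np.array([.4452,-.1844])-g[:2])@[.143,.9897],panc(f,(.465,-.048)))
a=cv2.resize(f['image'][290:390,180:260],None,fx=6,fy=6,interpolation=2);cv2.imwrite('pics/c4.png',a[:,:,::-1])
```

```text
t 9.5 ee [ 0.4342 -0.2579  0.3448] grasp [ 0.4343 -0.2573  0.1901] y ang -97.95 F [-2.2 11.5 11.1] w 0.0182 g 97.83689439296722 q [-0.69 -0.02  1.9   0.    1.26  1.02]
pull 0.0736735108629441 (array([ 0.4666, -0.049 ]), np.float64(0.0679), 159, np.float64(0.0885))
```

View pics/c4.png

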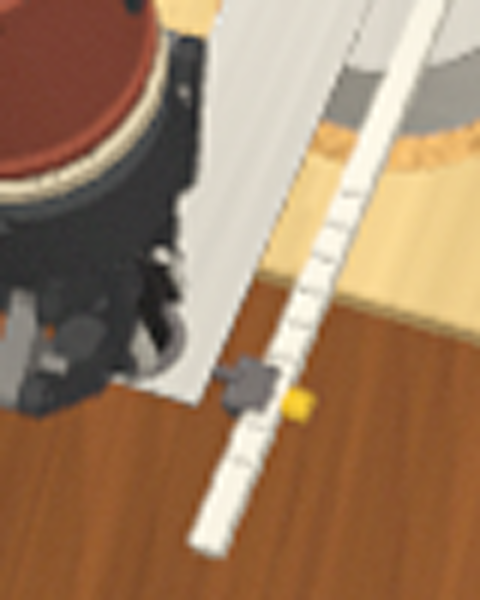

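The side crop shows the collar centre at about (155,345). The fin's line, carried parallel to the plate's end, meets the gate line at about (155,350), so the post is level with the pointer. The 11.5 N spring force also fits a pull of about 75 mm, and the pan is unmoved.

```bash
python3 -c "
from h import *
print(bot.hand_in())"
```

```text
the job is handed in; nothing more can be done
None
```

The job is handed in: the pan stands within about 2 mm of centre on the pad under the hopper, and the gate is held open with its post level with the pointer to about 1–2 mm.

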